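Gauge the bored block and hold it in the corner jig

TASK

Take the aluminium block with the wider bore and test it on the upright gauge pin: slide it down over the pin until it rests on the pin's round foot. Then lift it off, set it down on the plate of the corner jig and press it squarely into the corner so that it bears on both low fences at once; finish while still gripping it and pressing it there. Leave the narrow-bored block and everything else where it stands.

Things in the scene. Friction and masses are not known exactly. Their poses are not given: they have to be found in the camera images.
- wide_block_center (a point): Centre, half-way up, of the wide-bored aluminium block: square in plan, 50 x 50 mm, 70 mm tall, about 0.4 kg, standing upright, with a 24 mm through bore down its middle (vertical). z is the bore axis, pointing up; x and y are square to its four upright faces. Grip it across two opposite faces in its upper half (centre or higher), so the fingers stay above the jig's fences.
- wide_block: The same block; origin at the centre of its underside, axes as above.
- wide_block_foot (a point): The same block: the lower mouth of its bore, at the centre of its underside.
- narrow_block: The other block, the same outside (50 x 50 x 70 mm) but with a 12 mm bore, which does not go on the pin. To be left alone. Origin at the centre of its underside. The two blocks and the gauge pin may have changed places.
- pin_seat (a point): Gauge pin, fixed: a vertical steel pin 20 mm in diameter on a round foot 76 mm across and 10 mm high. This point lies on the pin's axis at the foot's upper face, 10 mm above the table, where the block's underside rests when fully down. The pin rises 42 mm above this point; its top 10 mm taper like a cone to 7 mm diameter.
- corner_jig: Corner jig, fixed: a steel plate 120 x 120 mm, 10 mm thick, origin at the centre of its underside, z up. Two low fences, 12 mm thick and 10 mm high above the plate, stand along its +x (far) and -y (right) edges, their inner faces 48 mm from the plate's centre; there is a small gap where they would meet. The block drags on the plate when pushed down on it, so a sideways force alone does not prove that it has reached a fence.
- jig_seat (a point): Point on the jig plate's upper face (10 mm above the table), 25 mm from the inner face of each fence: where the centre of the block's underside lies when the block is fully home in the corner. Axes as the jig's: +x points towards the far fence, -y towards the right fence.
- far_fence: The fence on the +x side of the jig, 12 x 100 x 10 mm; origin at its centre, axes as the jig's.
- right_fence: The fence on the -y side of the jig, 100 x 12 x 10 mm; origin at its centre, axes as the jig's.
- glass_jar: Bystander to be left alone: screw-top jar, 68 mm across, 92 mm high; upright; origin at the centre of its underside.

How it is judged:
By the outcome, as a careful person would: the job done as asked, in the order asked, and still so for the second after the job is handed in, while the arm keeps its last pose, push and grip.
It also fails if it takes over 61 s, if anything falls off the work surface, if the arm or the gripper's body presses on something with over 40 N, if the wrist force passes 120 N, or if a joint passes its speed limit or range.

ROBOT

A 6-joint arm with a two-finger parallel gripper is mounted at the origin on the work surface; the furniture and walls round the work are solid. World frame = base frame: x ahead of the robot, y to its left, z up, the work surface at z = 0. Lengths are in m, angles in rad, forces in N, time in s.
With the tool pointing down it reaches from about 0.275 to 0.775 m from the base axis. Payload 14.6 kg.
Tool frame: the origin (TCP) lies on the centre line of the jaws, within the pads' length; the fingertips stand 22 mm ahead of it and the grasp point (between the pads) lies 3 mm ahead of it; z points along the fingers, y is the direction in which the jaws open and shut (so a half turn about z gives the same grasp; the last joint's range is limited). The gripper opens to 85 mm and grips with 20 to 120 N. Pads are 22 mm wide; open, the fingers measure 114 mm over their backs; the gripper's body (76 mm by 85 mm) begins 54 mm behind the grasp point. The pads swing forward as they close: fully open they stand 13 mm farther back than shut.
Start: joints at [0.963, 0.263, -0.048, 1.259, 0, 1.415], TCP at [0.23, 0.472, 0.253] pointing down, gripper open.
Joint ranges: [-2.65, 2.65], [-0.89, 1.7], [-1.18, 1.37], [-2.13, 2.11], [-1.35, 1.29], [-3.14, 3.14]. Speed limits (rad/s): [1.89, 1.89, 2.57, 2.79, 3.14, 3.14].

INTERFACE

Orientations are given as a unit quaternion [x, y, z, w].
In Python, from rig import ctrl gives the robot as it stands.
- The arm moves only by the tool step_arm, never from a script. Its argument "rows" is a list of rows, each a list of 5 numbers: the finger opening in mm, from 0 to 85.4, then the shift along the world's x, y, z in mm, then the turn about the world's z in degrees. A call has 1 to 12 rows; each row is the pose to reach, as a shift and turn from the pose commanded when the call began; what a row does not reach only later rows make up. A row lasts 1/8 s, in which the tool goes at most 62.5 mm and 10.7 degrees, less where a joint would pass 70% of its speed; a pose out of reach is approached as far as the arm can. A call with a gripper value outside its range is refused whole. The fingers move at their own pace and stop on an object; the grip force is fixed at half the most. Time passes only in rows, so rows that repeat a pose let the fingers close. It gives the time, the measured TCP pose, the force and the opening at its end, in the units of the state.
- ctrl.sense(): the state, without advancing time (a new reading comes with each control period).
- ctrl.grab_frame(name): name is "side" or "top" or "wrist"; returns the picture (400x640x3 uint8, blue, green, red); there is no depth.
- ctrl.calibration(name): a dict with "fov_y" (degrees; the focal length in pixels is half the picture's height over the tangent of half this angle, whatever the lens; pixels are square), "cx", "cy" (the principal point, pixels), "eye" and "attitude" of the camera in the world; the wrist camera has in their place "T_tool_cam" (4x4, takes a point from camera to tool coordinates, whose origin is the TCP and whose axes are the flange's). Camera axes: x right, y up, looking along -z (the intrinsics and any distortion apply to the point x, -y, -z); pixel columns grow to the right and rows downward; lengths in m; the calibration is good to about 2 mm. A picture is of the moment at which its call begins: read the wrist's pose just before it. calibration takes no time and is no camera call.
- ctrl.close_job(): hands the job in, once; it reports no verdict.
The state is a dict: "clock": time; "joint_positions": joint angles; "qd": joint speeds; "joint_efforts": joint torques, N m; "tcp_pos": TCP position; "ee_rot": TCP orientation; "ft_force": force on the tool from outside, world axes, zero at the start; "moment": the same for the moment, N m; "gripper_width": opening from 0.0 (shut) to 1.0 (fully open).
Only numpy, scipy, OpenCV 4.12 (cv2) and the standard library are available. Lean on these libraries where they do the work, as an engineer would, in place of code of your own. Each camera call takes 0.05 s, during which the arm holds its last target.

## Working session

There is one attempt and no reset: what is moved stays moved. The work goes in short steps, Python scripts to look and compute and a tool call to move; the robot and the scene stay as the last step left them, time stands still between calls to the robot, and variables do not carry over. Pictures are saved under pics/ and viewed, and the job is handed in when it is done.

Besides the shell and the picture viewer there is one more tool, called after ">>>" by a JSON object that holds its "method" and its "body", one argument or row to a line. step_arm: Moves the arm, as the interface text tells. Its arguments: {"type":"object","properties":{"rows":{"type":"array","items":{"type":"array","items":{"type":"number"}}}},"required":["rows"]}

```bash
mkdir -p pics; ls; python3 - <<'E'
from rig import ctrl
import cv2
s=ctrl.sense();print(s)
for n in("side","top","wrist"):
    print(n,ctrl.calibration(n)); cv2.imwrite(f"pics/{n}0.png",ctrl.grab_frame(n))
E
```

```text
pics
{'clock': 0.0, 'joint_positions': array([ 9.62743880e-01,  2.63541463e-01, -4.89549750e-02,  1.25944721e+00,
        8.94591001e-06,  1.41552651e+00]), 'qd': array([ 0.00079383,  0.00147036,  0.00079882, -0.00041682,  0.00042025,
       -0.00138318]), 'joint_efforts': array([ 6.25389372e-02, -6.37606072e+01,  3.84570909e+01,  1.34082197e-02,
        2.51174373e-05,  5.83264909e-05]), 'tcp_pos': array([0.2294996 , 0.47187304, 0.25280888]), 'ee_rot': array([ 2.24462359e-01,  9.74482591e-01, -5.30716098e-04, -2.17817418e-04]), 'ft_force': array([ 0.8237634 ,  0.7863096 , -0.22054883]), 'moment': array([-0.00412793, -0.0061303 ,  0.02837535]), 'gripper_width': 0.9972720051751447}
side {'fov_y': 42.99654980546771, 'cx': 326.114372736449, 'cy': 205.2381600606903, 'eye': array([ 0.12677618, -0.86533025,  0.85837808]), 'attitude': array([ 0.42242455, -0.07811174, -0.14199316,  0.89179258])}
top {'fov_y': 50.42733748653137, 'cx': 321.9965494880265, 'cy': 194.22310337621207, 'eye': array([0.30408607, 0.06444767, 1.00597564]), 'attitude': array([ 0.0552156 , -0.06028896, -0.70178012,  0.70768718])}
wrist {'fov_y': 58.995641808038414, 'cx': 322.36212744586766, 'cy': 196.27836787976435, 'T_tool_cam': array([[ 9.68857222e-04,  9.55223934e-01,  2.95882234e-01,
         7.66703039e-02],
       [ 9.99999512e-01, -9.82025148e-04, -1.04105015e-04,
        -1.88945238e-04],
       [ 1.91120192e-04,  2.95882191e-01, -9.55224420e-01,
        -1.20409544e-01],
       [ 0.00000000e+00,  0.00000000e+00,  0.00000000e+00,
         1.00000000e+00]])}
```

View pics/top0.png

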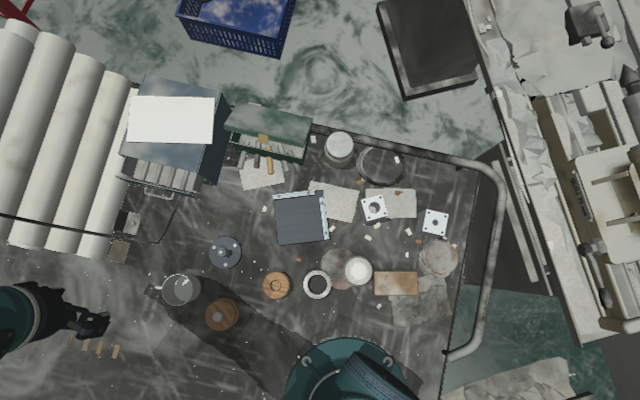

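View pics/side0.png

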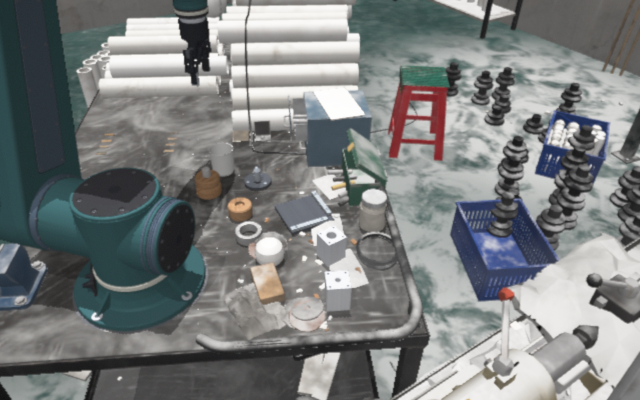

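View pics/wrist0.png

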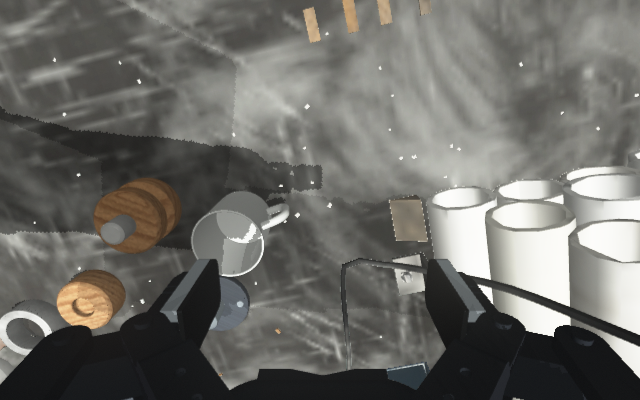

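The top view shows the jig near (302,217), blocks near (374,207) and (435,222) and the pin near (225,251). The left block's bore looks larger. I'll zoom in to confirm.

```bash
cat > h.py <<'E'
import numpy as np, cv2
from scipy.spatial.transform import Rotation as R
from rig import ctrl
def cam(n,s=None):
    c=ctrl.calibration(n); f=200/np.tan(np.radians(c['fov_y']/2))
    if n=='wrist':
        T=np.eye(4);T[:3,:3]=R.from_quat(s['ee_rot']).as_matrix();T[:3,3]=s['tcp_pos'];T=T@c['T_tool_cam'];A,e=T[:3,:3],T[:3,3]
    else: A,e=R.from_quat(c['attitude']).as_matrix(),c['eye']
    return A,e,f,c['cx'],c['cy']
def onz(C,uv,z):
    A,e,f,cx,cy=C; uv=np.atleast_2d(uv).astype(float)
    d=np.c_[(uv[:,0]-cx)/f,-(uv[:,1]-cy)/f,-np.ones(len(uv))]@A.T
    return e+d*((z-e[2])/d[:,2])[:,None]
def px(C,P):
    A,e,f,cx,cy=C; q=(np.atleast_2d(P)-e)@A
    return np.c_[cx+f*q[:,0]/-q[:,2],cy-f*q[:,1]/-q[:,2]]
E
python3 - <<'E'
import cv2
im=cv2.imread('pics/top0.png')
cv2.imwrite('pics/top0a.png',cv2.resize(im[180:250,265:455],None,fx=4.2,fy=4.2,interpolation=cv2.INTER_CUBIC))
cv2.imwrite('pics/top0b.png',cv2.resize(im[225:280,195:255],None,fx=10,fy=10,interpolation=cv2.INTER_CUBIC))
from h import *
C=cam('top')
for n,uv,z in(('w',(374,207),.07),('n',(435,222),.07),('jig',(302,217),.01),('pin',(225,251),.03),('jar',(340,145),.09)): print(n,onz(C,uv,z))
E
```

```text
w [[ 0.43079472 -0.05759349  0.07      ]]
n [[ 0.39848289 -0.19237995  0.07      ]]
jig [[0.41367271 0.10458584 0.01      ]]
pin [[0.33227979 0.27765901 0.03      ]]
jar [[0.5668176  0.01917309 0.09      ]]
```

View pics/top0a.png

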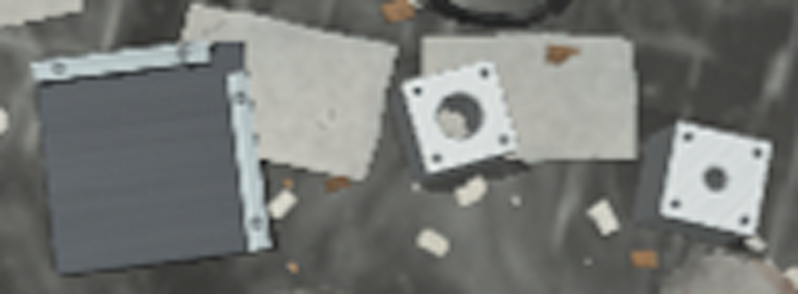

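View pics/top0b.png

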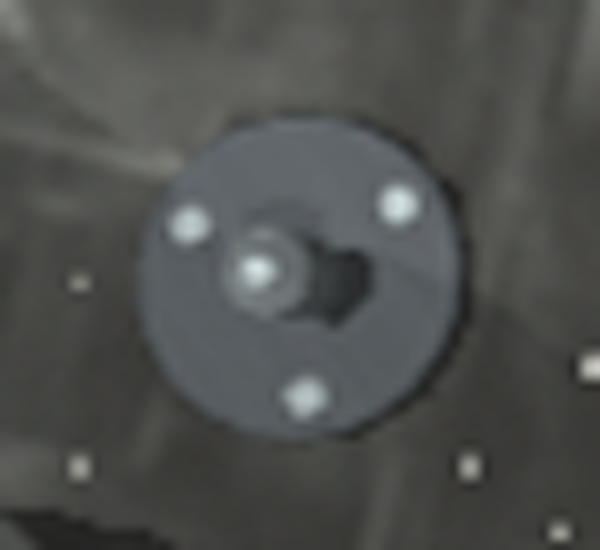

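The wide block is the one near (0.43,-0.06), with its bore at (374,207) px. I'll move over the pin first for a wrist view, as it's on the way.

>>> {"method": "step_arm", "body": {
  "rows": [
    [85, 30, -60, -5, 5],
    [85, 65, -130, -20, 11],
    [85, 100, -192, -35, 11],
    [85, 100, -192, -35, 11],
    [85, 100, -192, -35, 11]
  ]
}}

```text
clock: 0.78
tcp_pos: [0.3302, 0.2785, 0.2179]
ee_rot: [0.132, 0.991, -0.0, -0.0]
ft_force: [-0.1, 0.3, -0.1]
gripper_width: 0.997
```

```bash
python3 - <<'E'
from h import *
import pickle
s=ctrl.sense(); im=ctrl.grab_frame('wrist'); pickle.dump(s,open('pics/pin.pkl','wb')); cv2.imwrite('pics/wpin.png',im); print(s['clock'],s['tcp_pos'],np.abs(s['qd']).max(),px(cam('wrist',s),[[.332,.278,.01],[.332,.278,.052]]))
E
```

```text
0.775 [0.33021101 0.27846744 0.21789501] 0.05650220204163014 [[322.48034238 173.17921675]
 [322.45685534 184.83573286]]
```

View pics/wpin.png

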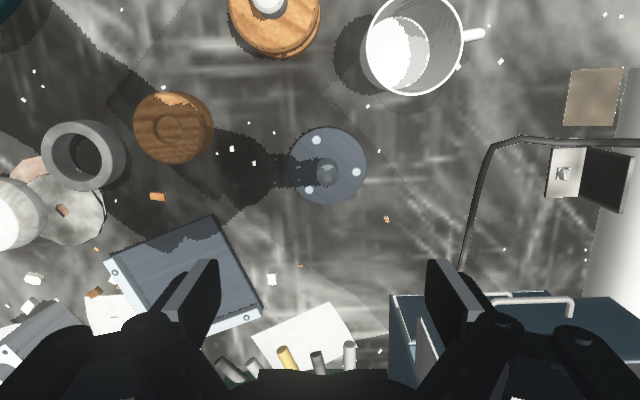

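The wrist view shows the pin foot centred near (327,165) with its tip near (327,172), and the jig partly at the lower left. I'll measure the pin.

```bash
python3 - <<'E'
from h import *
import pickle
s=pickle.load(open('pics/pin.pkl','rb')); im=cv2.imread('pics/wpin.png'); C=cam('wrist',s)
# foot: bluish grey mask
def foot(im,x0,y0,x1,y1):
    c=im[y0:y1,x0:x1].astype(int); m=((c[...,0]-c[...,2])>8).astype(np.uint8)*255
    m=cv2.morphologyEx(m,cv2.MORPH_CLOSE,np.ones((5,5),np.uint8));m=cv2.morphologyEx(m,cv2.MORPH_OPEN,np.ones((3,3),np.uint8))
    cs=max(cv2.findContours(m,cv2.RETR_EXTERNAL,cv2.CHAIN_APPROX_NONE)[0],key=cv2.contourArea)
    return cv2.convexHull(cs).reshape(-1,2)+[x0,y0],m
for nm,I,CC,b in(('wrist',im,C,(280,115,380,215)),('top',cv2.imread('pics/top0.png'),cam('top'),(200,225,250,275))):
    h,m=foot(I,*b); cv2.imwrite(f'pics/m_{nm}.png',cv2.resize(m,None,fx=4,fy=4))
    P=onz(CC,h,.01); (c,r)=cv2.minEnclosingCircle(P[:,:2].astype(np.float32)); A=np.c_[2*P[:,:2],np.ones(len(P))];x=np.linalg.lstsq(A,(P[:,:2]**2).sum(1),rcond=None)[0]
    print(nm,c,r,x[:2],np.sqrt(x[2]+x[0]**2+x[1]**2))
cv2.imwrite('pics/wpinz.png',cv2.resize(im[115:215,275:375],None,fx=6,fy=6,interpolation=cv2.INTER_CUBIC))
print('tip top cam',onz(cam('top'),(220.8,251.9),.052))
E
```

```text
wrist (0.3268381357192993, 0.2837200164794922) 0.03736507147550583 [0.32706406 0.2838515 ] 0.036940456003269444
top (0.33072757720947266, 0.28363826870918274) 0.036230772733688354 [0.33070127 0.28352504] 0.03561048015714959
tip top cam [[0.32958712 0.28208134 0.052     ]]
```

View pics/wpinz.png

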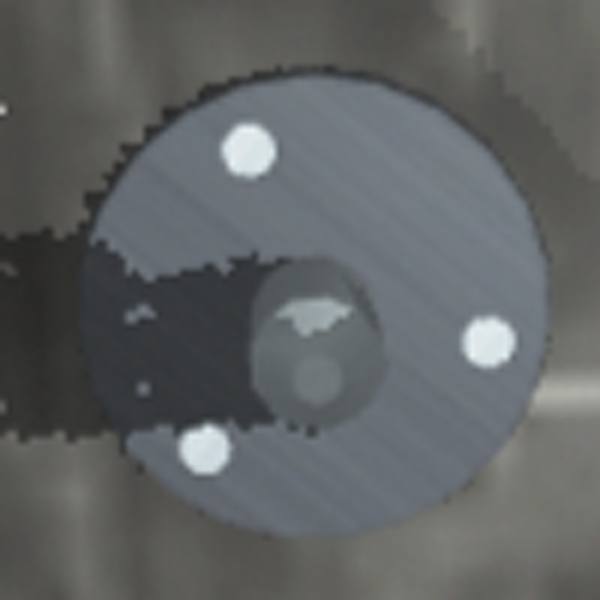

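```bash
python3 - <<'E'
from h import *
import pickle
s=pickle.load(open('pics/pin.pkl','rb')); C=cam('wrist',s)
e=np.array([(549,305),(85,305),(317,72),(317,538),(480,468)])/6+[275,115]-.42
P=onz(C,e,.01)[:,:2];A=np.c_[2*P,np.ones(len(P))];x=np.linalg.lstsq(A,(P**2).sum(1),rcond=None)[0]
print('foot',x[:2],np.sqrt(x[2]+x[0]**2+x[1]**2)); print('tip',onz(C,np.array([319,380])/6+[275,115]-.42,.052))
E
```

```text
foot [0.32707212 0.28409769] 0.03702454602628616
tip [[0.32736701 0.28381821 0.052     ]]
```

>>> {"method": "step_arm", "body": {
  "rows": [
    [85, 20, -60, 0, 0],
    [85, 35, -120, 0, 0],
    [85, 50, -180, 0, 0],
    [85, 70, -240, 0, 0],
    [85, 85, -300, 0, 0],
    [85, 100, -336, 0, 0],
    [85, 100, -336, 0, 0],
    [85, 100, -336, 0, 0]
  ]
}}

```text
clock: 1.82
tcp_pos: [0.4296, -0.0549, 0.2183]
ee_rot: [0.13, 0.992, 0.0, -0.0]
ft_force: [0.2, 0.1, -0.5]
gripper_width: 0.993
```

```bash
python3 - <<'E'
from h import *
import pickle
s=ctrl.sense(); im=ctrl.grab_frame('wrist'); pickle.dump(s,open('pics/blk.pkl','wb')); cv2.imwrite('pics/wblk.png',im); print(s['clock'],s['tcp_pos'],np.abs(s['qd']).max())
E
```

```text
1.825 [ 0.42962231 -0.05494476  0.2182515 ] 0.014141323766818066
```

View pics/wblk.png

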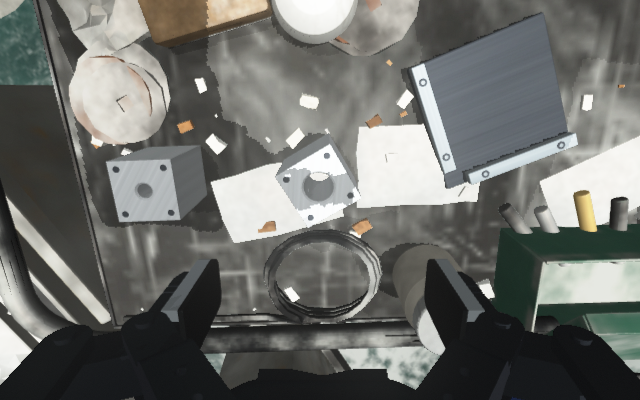

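The block top is near (318,183), with its bore at (319,186) and the jig at (490,100) fully visible. I'll zoom in on both.

```bash
python3 - <<'E'
import cv2
im=cv2.imread('pics/wblk.png')
cv2.imwrite('pics/zb.png',cv2.resize(im[130:230,265:365],None,fx=6,fy=6,interpolation=cv2.INTER_CUBIC))
cv2.imwrite('pics/zj.png',cv2.resize(im[5:195,395:585],None,fx=3.15,fy=3.15,interpolation=cv2.INTER_CUBIC))
E
```

```text
(no output)
```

View pics/zb.png

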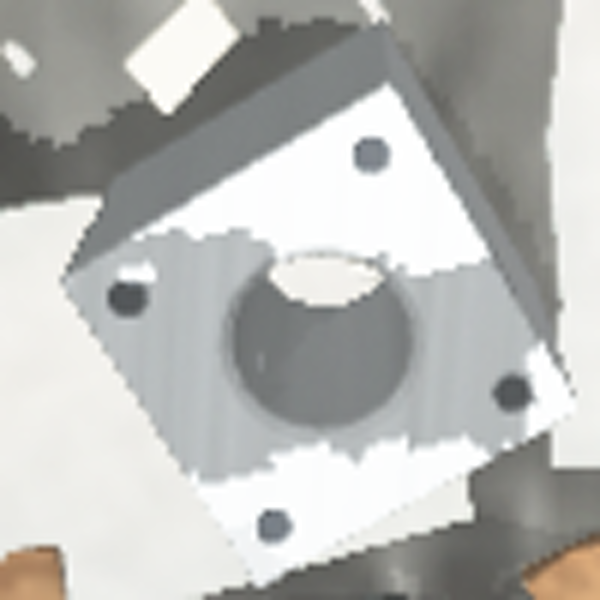

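View pics/zj.png

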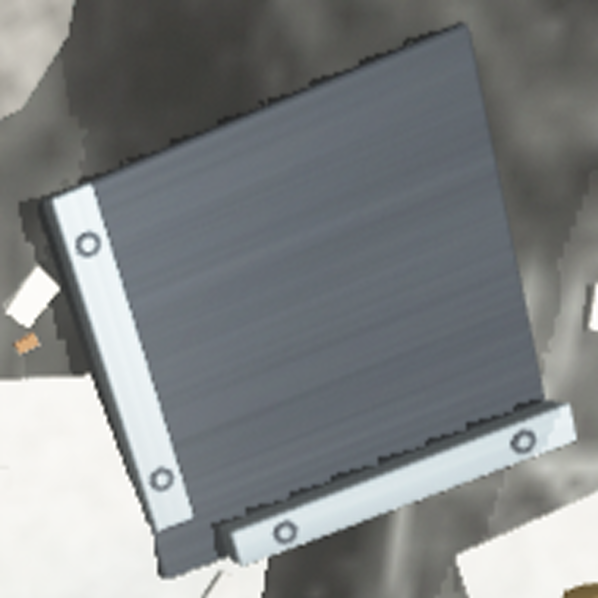

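```bash
python3 - <<'E'
from h import *
import pickle
s=pickle.load(open('pics/blk.pkl','rb')); C=cam('wrist',s)
R2=R.from_quat(s['ee_rot']).as_matrix(); print('tool y ang',np.degrees(np.arctan2(R2[1,1],R2[0,1])))
def z6(p): return np.array(p)/6+[265,130]-.42
def zj(p): return np.array(p)/3.15+[395,5]-.34
ang=lambda v:np.degrees(np.arctan2(v[1],v[0]))
k=onz(C,z6([(390,85),(575,405),(260,585),(65,280)]),.07)[:,:2]
h=onz(C,z6([(371,155),(513,391),(274,525),(127,298)]),.07)[:,:2]
for q in(k,h):
    d=np.roll(q,-1,0)-q; print('blk',q.mean(0),np.linalg.norm(d,axis=1),[ang(v)%90 for v in d])
b=onz(C,z6([(322,341)]),.07);print('bore',b)
rf=onz(C,zj([(88,244),(161,479)]),.02)[:,:2]; ff=onz(C,zj([(285,532),(523,440)]),.02)[:,:2]
print('rf',rf,ang(rf[1]-rf[0]),np.linalg.norm(rf[1]-rf[0]));print('ff',ff,ang(ff[0]-ff[1])+90,np.linalg.norm(ff[1]-ff[0]))
ri=onz(C,zj([(95,183),(192,515)]),.02)[:,:2];fi=onz(C,zj([(230,533),(565,403)]),.02)[:,:2];print('inner',ang(ri[1]-ri[0]),ang(fi[0]-fi[1])+90)
pc=onz(C,zj([(468,22),(163,578)]),.01)[:,:2];print('plate',pc,pc.mean(0))
for th in np.radians([ang(rf[1]-rf[0])]):
    X=np.array([np.cos(th),np.sin(th)]);Y=np.array([-X[1],X[0]])
    print('centreline: seat x',ff.mean(0)@X-31,'')
    seat=X*(ff.mean(0)@X-.031)+Y*(rf.mean(0)@Y+.031); print('seat',seat, 'via inner',X*(fi.mean(0)@X-.025)+Y*(ri.mean(0)@Y+.025),'via plate',pc.mean(0)+.023*X-.023*Y)
# top cam
E
```

```text
tool y ang 75.0993134095435
blk [ 0.42753096 -0.05758588] [0.04920094 0.04932354 0.04947201 0.04926465] [np.float64(15.427954778596563), np.float64(16.54165962683831), np.float64(15.364979704519271), np.float64(16.22772074150602)]
blk [ 0.42766547 -0.05778946] [0.03681014 0.03703314 0.03682776 0.03699268] [np.float64(16.066358526525963), np.float64(15.868463367239372), np.float64(16.003307963296237), np.float64(15.840976922235924)]
bore [[ 0.42717932 -0.05755697  0.07      ]]
rf [[0.3737717  0.04893293]
 [0.44317293 0.05801732]] 7.457430865557033 0.06999325997123304
ff [[0.46814742 0.09076131]
 [0.45852794 0.16006741]] 7.9019983501796816 0.06997049291877906
inner 6.825788817243047 7.866832834080114
plate [[0.34471004 0.15914226]
 [0.47659342 0.05672783]] [0.41065173 0.10793505]
centreline: seat x -30.524303963306032 
seat [0.43691017 0.088462  ] via inner [0.43700427 0.08837395] via plate [0.43644234 0.08811475]
```

Relative to the tool, the block's yaw is 16° (mod 90), so I turn +31° for the grasp. Both cameras agree on the block-to-pin shift: (-100.4, +341.5) mm. I'll descend and grip at z≈0.047.

>>> {"method": "step_arm", "body": {
  "rows": [
    [85, 0, -1, -30, 10],
    [85, 0, -2, -65, 20],
    [85, 0, -2.5, -95, 30.9],
    [85, 0, -2.5, -105, 30.9],
    [85, 0, -2.5, -130, 30.9],
    [85, 0, -2.5, -155, 30.9],
    [85, 0, -2.5, -168, 30.9],
    [85, 0, -2.5, -168, 30.9],
    [85, 0, -2.5, -168, 30.9]
  ]
}}

```text
clock: 3.0
tcp_pos: [0.4302, -0.0582, 0.0512]
ee_rot: [-0.138, 0.99, -0.0, 0.001]
ft_force: [-0.2, 0.5, -0.6]
gripper_width: 0.996
```

>>> {"method": "step_arm", "body": {
  "rows": [
    [40, 0, 0, 0, 0],
    [40, 0, 0, 0, 0],
    [40, 0, 0, 0, 0],
    [40, 0, 0, 0, 0],
    [40, 0, 0, 0, 0],
    [40, 0, 0, 0, 0],
    [40, 0, 0, 0, 0],
    [40, 0, 0, 0, 0]
  ]
}}

```text
clock: 4.0
tcp_pos: [0.43, -0.0584, 0.0508]
ee_rot: [-0.139, 0.99, -0.0, 0.0]
ft_force: [-2.2, 2.4, 9.4]
gripper_width: 0.578
```

```bash
python3 - <<'E'
from h import *
s=ctrl.sense(); im=ctrl.grab_frame('wrist'); cv2.imwrite('pics/wg.png',im); t=ctrl.grab_frame('top'); cv2.imwrite('pics/tg.png',t); print(s['clock'],s['tcp_pos'],s['gripper_width'],s['ft_force'])
E
```

```text
4.0 [ 0.42995537 -0.05843758  0.05083822] 0.5782890668174813 [-2.2213456   2.39393118  9.38910513]
```

View pics/wg.png

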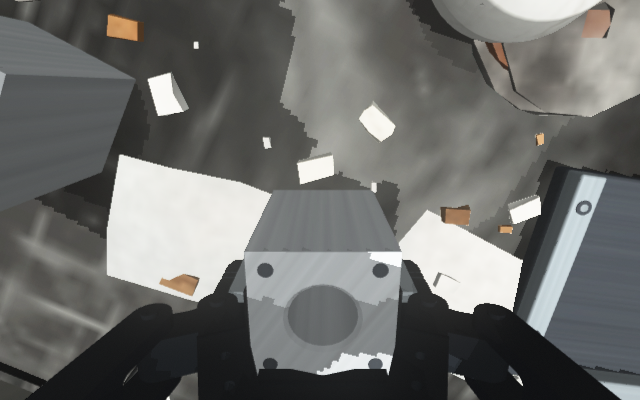

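The wide block is gripped (opening ~49 mm), with its bore centred near (323,315) between the fingers. I'll get the bore in the tool frame from this view.

```bash
python3 - <<'E'
from h import *
s=ctrl.sense(); C=cam('wrist',s)
h=onz(C,[(265,270),(380.5,270),(376,364),(270,364)],.07)
print(h[:,:2],h.mean(0)); d=np.roll(h,-1,0)-h; print(np.linalg.norm(d,axis=1),[np.degrees(np.arctan2(v[1],v[0]))%90 for v in d]); print('bore',onz(C,(322.5,315.5),.07))
Rm=R.from_quat(s['ee_rot']).as_matrix(); print('tooly',np.degrees(np.arctan2(Rm[1,1],Rm[0,1])), 'bore rel tool',(h.mean(0)-s['tcp_pos'])@Rm)
im=cv2.imread('pics/tg.png'); cv2.imwrite('pics/tgz.png',cv2.resize(im[150:280,190:460],None,fx=2.9,fy=2.9,interpolation=cv2.INTER_CUBIC))
E
```

```text
[[ 0.41518531 -0.0811534 ]
 [ 0.40498026 -0.04557203]
 [ 0.44048313 -0.03516237]
 [ 0.45075918 -0.07097972]] [ 0.42785197 -0.05821688  0.07      ]
[0.0370159  0.0369975  0.03726231 0.03700006] [np.float64(16.00336253136163), np.float64(16.341457203602022), np.float64(16.008264397468395), np.float64(15.959850859437125)]
bore [[ 0.4265     -0.05873689  0.07      ]]
tooly 105.94042475061883 bore rel tool [ 0.00195078  0.00078971 -0.01915769]
```

>>> {"method": "step_arm", "body": {
  "rows": [
    [40, 0, 0, 5, 0],
    [40, 0, 0, 15, 0],
    [40, 0, 0, 40, 0],
    [40, 0, 0, 80, 0],
    [40, 0, 0, 80, 0]
  ]
}}

```text
clock: 4.72
tcp_pos: [0.431, -0.0588, 0.1328]
ee_rot: [-0.139, 0.99, -0.001, 0.002]
ft_force: [-0.2, 0.5, -4.6]
gripper_width: 0.576
```

>>> {"method": "step_arm", "body": {
  "rows": [
    [40, -10, 40, 0, 0],
    [40, -30, 100, 0, 0],
    [40, -45, 155, 0, 0],
    [40, -60, 210, 0, 0],
    [40, -75, 265, 0, 0],
    [40, -90, 310, 0, 0],
    [40, -100, 338, 0, 0],
    [40, -101, 341.5, 0, 0],
    [40, -101, 341.5, 0, 0],
    [40, -101, 341.5, 0, 0],
    [40, -101, 341.5, 0, 0]
  ]
}}

```text
clock: 6.1
tcp_pos: [0.329, 0.2824, 0.1302]
ee_rot: [-0.138, 0.99, -0.0, -0.0]
ft_force: [0.0, -0.3, -3.9]
gripper_width: 0.579
```

```bash
python3 - <<'E'
from h import *
s=ctrl.sense(); print(s['clock'],s['tcp_pos'],s['ft_force'],s['ee_rot'])
for n in('wrist','top','side'): cv2.imwrite(f'pics/{n}_ap.png',ctrl.grab_frame(n))
a=cv2.imread('pics/top_ap.png')[205:295,175:275]; b=cv2.imread('pics/side_ap.png')[110:210,210:310]
cv2.imwrite('pics/ap.png',np.hstack([cv2.resize(a,(390,390),interpolation=cv2.INTER_CUBIC),cv2.resize(b,(390,390),interpolation=cv2.INTER_CUBIC)]))
E
```

```text
6.1 [0.32895674 0.28244893 0.13023798] [ 0.02845231 -0.28238579 -3.92254778] [-1.38165947e-01  9.90409090e-01 -6.84853767e-05 -2.82925316e-05]
```

View pics/ap.png

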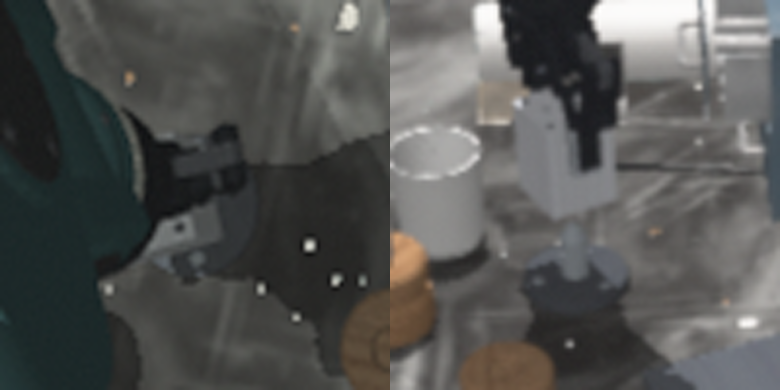

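View pics/wrist_ap.png

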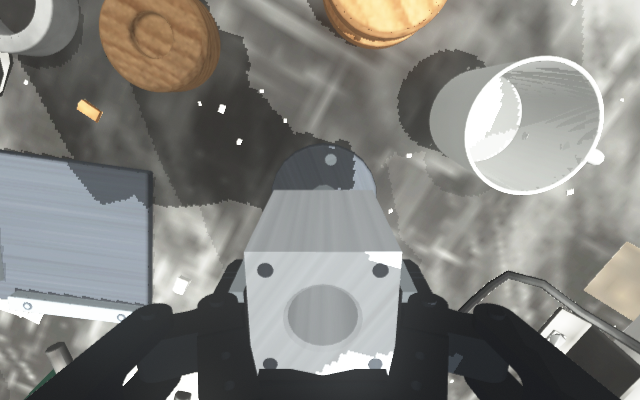

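```bash
python3 - <<'E'
from h import *
s=ctrl.sense(); C=cam('wrist',s)
im=cv2.imread('pics/wrist_ap.png'); cv2.imwrite('pics/apz.png',cv2.resize(im[135:205,260:395],None,fx=5.8,fy=5.8,interpolation=cv2.INTER_CUBIC))
for P in([.3272,.2840],[.3285,.2828],s['tcp_pos'][:2]):
    t=np.linspace(0,2*np.pi,73); q=px(C,np.c_[P[0]+.037*np.cos(t),P[1]+.037*np.sin(t),0*t+.01]); print(P,q.min(0),q.max(0))
b=im.copy()
E
```

```text
[0.3272, 0.284] [271.90732726 145.52961054] [375.69763821 244.69763609]
[0.3285, 0.2828] [269.84394915 146.87267438] [373.51740535 245.82669818]
[0.32884958 0.28274283] [269.65197471 147.33979155] [373.28597057 246.21941714]
```

View pics/apz.png

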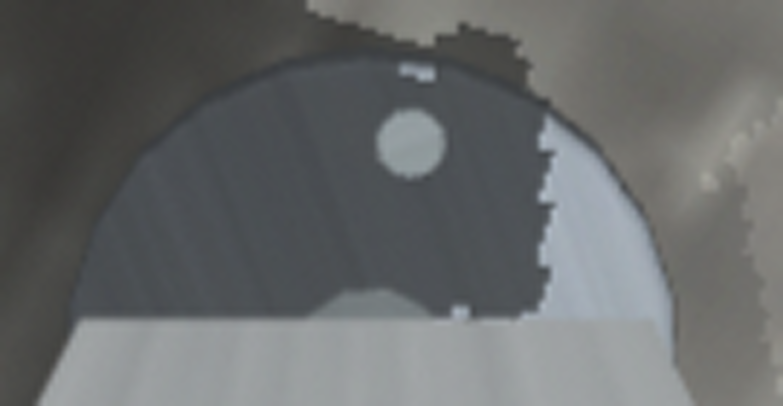

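>>> {"method": "step_arm", "body": {
  "rows": [
    [40, 0, 0.8, -10, 0],
    [40, 0, 0.8, -22, 0],
    [40, 0, 0.8, -30, 0],
    [40, 0, 0.8, -35, 0],
    [40, 0, 0.8, -40, 0],
    [40, 0, 0.8, -40, 0]
  ]
}}

```text
clock: 7.0
tcp_pos: [0.3286, 0.2838, 0.09]
ee_rot: [-0.139, 0.99, -0.0, -0.0]
ft_force: [0.3, 0.1, -3.5]
gripper_width: 0.582
```

The block's underside is now below the taper with no side force. I'll carry on to the foot.

>>> {"method": "step_arm", "body": {
  "rows": [
    [40, 0, 0, -6, 0],
    [40, 0, 0, -12, 0],
    [40, 0, 0, -18, 0],
    [40, 0, 0, -23, 0],
    [40, 0, 0, -26, 0],
    [40, 0, 0, -28, 0],
    [40, 0, 0, -28, 0]
  ]
}}

```text
clock: 7.88
tcp_pos: [0.3287, 0.2839, 0.0622]
ee_rot: [-0.139, 0.99, -0.0, -0.0]
ft_force: [0.5, -0.1, -3.5]
gripper_width: 0.576
```

>>> {"method": "step_arm", "body": {
  "rows": [
    [40, 0, 0, -1, 0],
    [40, 0, 0, -1.5, 0],
    [40, 0, 0, -2, 0],
    [40, 0, 0, -2, 0]
  ]
}}

```text
clock: 8.38
tcp_pos: [0.3288, 0.284, 0.0609]
ee_rot: [-0.139, 0.99, 0.0, 0.0]
ft_force: [-2.5, -0.7, 11.4]
gripper_width: 0.573
```

>>> {"method": "step_arm", "body": {
  "rows": [
    [40, 0, 0, -0.5, 0],
    [40, 0, 0, -0.5, 0],
    [40, 0, 0, -0.5, 0]
  ]
}}

```text
clock: 8.75
tcp_pos: [0.3288, 0.284, 0.0608]
ee_rot: [-0.139, 0.99, 0.0, 0.001]
ft_force: [-7.8, -3.2, 23.9]
gripper_width: 0.577
```

```bash
python3 - <<'E'
from h import *
s=ctrl.sense(); print(s['clock'],s['tcp_pos'],s['ft_force'])
a=ctrl.grab_frame('wrist');cv2.imwrite('pics/w_seat.png',a)
b=ctrl.grab_frame('side')[110:210,210:310]
cv2.imwrite('pics/seat.png',cv2.resize(b,(500,500),interpolation=cv2.INTER_CUBIC))
E
```

```text
8.75 [0.32876471 0.28396951 0.06083373] [-7.75706508 -3.21236814 23.85080066]
```

View pics/seat.png

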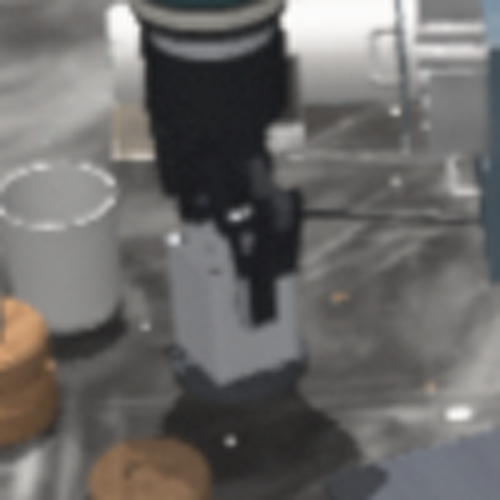

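View pics/w_seat.png

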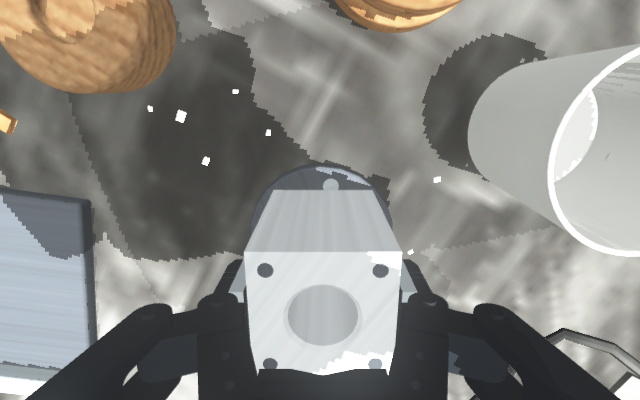

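The block is fully down: TCP z is 0.0608, exactly 10 mm above the grasp height, and the contact is stiff. Next I'll lift it clear and carry it to the jig, about 6 mm short of both fences.

>>> {"method": "step_arm", "body": {
  "rows": [
    [40, 0, 0, 10, 0],
    [40, 0, 0, 28, 0],
    [40, 0, 0, 48, 0],
    [40, 0, 0, 68, 0],
    [40, 0, 0, 76, 0],
    [40, 5, -10, 76, -2],
    [40, 25, -45, 76, -5],
    [40, 55, -100, 76, -8.4],
    [40, 83, -153, 76, -8.4],
    [40, 103, -190.4, 76, -8.4],
    [40, 103, -190.4, 66, -8.4],
    [40, 103, -190.4, 66, -8.4]
  ]
}}

```text
clock: 10.35
tcp_pos: [0.4306, 0.0932, 0.1245]
ee_rot: [-0.065, 0.998, 0.0, -0.001]
ft_force: [0.0, 0.5, -4.0]
gripper_width: 0.578
```

>>> {"method": "step_arm", "body": {
  "rows": [
    [40, 0, 0, -10, 0],
    [40, 0, 0, -20, 0],
    [40, 0, 0, -20, 0],
    [40, 0, 0, -20, 0]
  ]
}}

```text
clock: 10.85
tcp_pos: [0.4316, 0.0937, 0.1058]
ee_rot: [-0.066, 0.998, -0.0, -0.0]
ft_force: [0.1, 0.1, -3.4]
gripper_width: 0.581
```

```bash
python3 - <<'E'
from h import *
import pickle
s=ctrl.sense(); print(s['clock'],s['tcp_pos'],s['ft_force'],s['ee_rot']); pickle.dump(s,open('pics/jig.pkl','wb'))
for n in('wrist','top','side'): cv2.imwrite(f'pics/{n}_j.png',ctrl.grab_frame(n))
a=cv2.imread('pics/top_j.png')[170:270,250:350]; b=cv2.imread('pics/side_j.png')[150:250,250:350]
cv2.imwrite('pics/j.png',np.hstack([cv2.resize(a,(390,390),interpolation=cv2.INTER_CUBIC),cv2.resize(b,(390,390),interpolation=cv2.INTER_CUBIC)]))
E
```

```text
10.85 [0.43164792 0.09371409 0.10583319] [ 0.11467629  0.13387687 -3.43240387] [-6.61128537e-02  9.97812152e-01 -1.07384944e-05 -1.58427879e-05]
```

View pics/j.png

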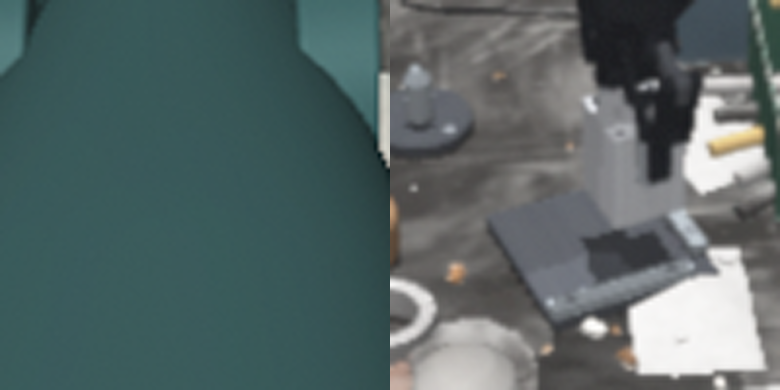

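View pics/wrist_j.png

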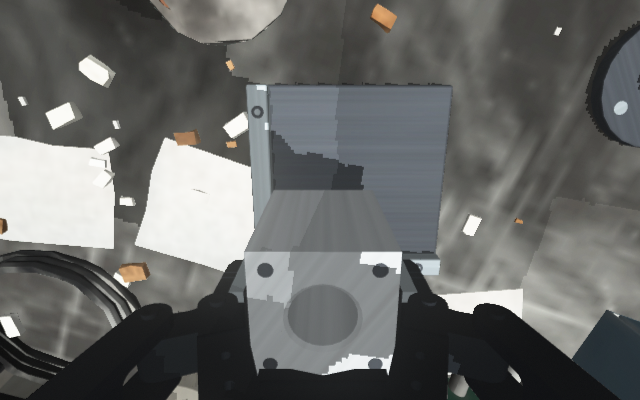

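The wrist view shows the plate's near edge at row ~86 (x 270–452), parallel to the block's top edge at row 252. The right fence's inner edge is near x≈270. I'll refine the yaw and gaps.

```bash
python3 - <<'E'
from h import *
im=cv2.imread('pics/wrist_j.png')
a=cv2.resize(im[75:195,235:300],None,fx=5,fy=5,interpolation=cv2.INTER_CUBIC); b=cv2.resize(im[75:195,395:460],None,fx=5,fy=5,interpolation=cv2.INTER_CUBIC)
cv2.imwrite('pics/jz.png',np.hstack([a,b]))
E
```

```text
(no output)
```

View pics/jz.png

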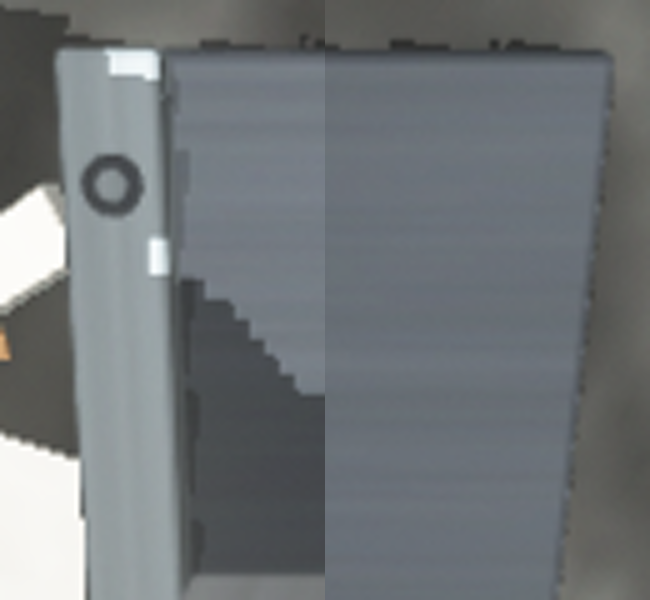

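```bash
python3 - <<'E'
from h import *
import pickle
s=pickle.load(open('pics/jig.pkl','rb'));C=cam('wrist',s)
L=lambda p:np.array(p)/5+[235,75]-.4
Rr=lambda p:(np.array(p)-[325,0])/5+[395,75]-.4
ang=lambda q:np.degrees(np.arctan2(*(q[1]-q[0])[[1,0]]))
inn=onz(C,L([(163,50),(186,575)]),.02);out=onz(C,L([(57,55),(87,575)]),.02);pe=onz(C,Rr([(612,55),(553,590)]),.01)
ne=np.r_[onz(C,L([(175,57)]),.01),onz(C,Rr([(610,57)]),.01)]
print('angles',ang(inn),ang(out),ang(pe),ang(ne)-90)
th=np.radians(7.55);X=np.array([np.cos(th),np.sin(th)]);Y=np.array([-X[1],X[0]])
hz=s['tcp_pos'][2]+.0192
h=onz(C,[(265,270),(380.5,270),(376,364),(270,364)],hz); c=h.mean(0)[:2]
d=np.roll(h,-1,0)-h;print('blk ang',[np.degrees(np.arctan2(v[1],v[0]))%90 for v in d],c,s['tcp_pos'])
print('gap right',c@Y-.025-inn.mean(0)[:2]@Y,'via out',c@Y-.025-out.mean(0)[:2]@Y-.012,'via left edge',pe.mean(0)[:2]@Y-.120+.012-(c@Y-.025)  )
print('gap far', ne.mean(0)[:2]@X+.108-(c@X+.025))
E
```

```text
angles 7.624674055110101 7.439675948486963 7.2312357180802165 7.636997429068501
blk ang [np.float64(7.634711252554865), np.float64(7.97337331057994), np.float64(7.633209916846553), np.float64(7.610121400697068)] [0.42952497 0.09408851] [0.43164792 0.09371409 0.10583319]
gap right 0.005928724903924624 via out 0.00585278201660544 via left edge -0.007784867194141152
gap far 0.007972353533198029
```

Yaw matches within ~0.1°. The gaps are ~6 mm to the right fence and ~8 mm to the far one. I'll set the block down.

>>> {"method": "step_arm", "body": {
  "rows": [
    [40, 0, 0, -15, 0],
    [40, 0, 0, -30, 0],
    [40, 0, 0, -38, 0],
    [40, 0, 0, -43, 0],
    [40, 0, 0, -45, 0],
    [40, 0, 0, -45, 0],
    [40, 0, 0, -45, 0]
  ]
}}

```text
clock: 11.88
tcp_pos: [0.4318, 0.0935, 0.061]
ee_rot: [-0.066, 0.998, -0.0, 0.0]
ft_force: [0.2, -0.7, -4.5]
gripper_width: 0.579
```

>>> {"method": "step_arm", "body": {
  "rows": [
    [40, 0, 0, -0.5, 0],
    [40, 0, 0, -0.5, 0],
    [40, 0, 0, -0.5, 0]
  ]
}}

```text
clock: 12.25
tcp_pos: [0.4319, 0.0935, 0.0609]
ee_rot: [-0.066, 0.998, -0.0, 0.0]
ft_force: [-4.3, 0.9, 7.7]
gripper_width: 0.575
```

It's on the plate with ~12 N. Next I push along jig +x (0.991, 0.131) towards the far fence.

>>> {"method": "step_arm", "body": {
  "rows": [
    [40, 2, 0.26, 0, 0],
    [40, 4, 0.53, 0, 0],
    [40, 5, 0.66, 0, 0],
    [40, 6, 0.79, 0, 0],
    [40, 6, 0.79, 0, 0]
  ]
}}

```text
clock: 12.88
tcp_pos: [0.4337, 0.0939, 0.061]
ee_rot: [-0.066, 0.998, -0.001, -0.003]
ft_force: [-28.7, -4.7, 47.1]
gripper_width: 0.576
```

>>> {"method": "step_arm", "body": {
  "rows": [
    [40, 0.5, 0.07, 0, 0],
    [40, 1, 0.13, 0, 0],
    [40, 1, 0.13, 0, 0]
  ]
}}

```text
clock: 13.25
tcp_pos: [0.4338, 0.0939, 0.061]
ee_rot: [-0.066, 0.998, -0.001, -0.004]
ft_force: [-35.1, -6.2, 54.2]
gripper_width: 0.578
```

>>> {"method": "step_arm", "body": {
  "rows": [
    [40, 0.5, 0.07, 0, 0],
    [40, 1, 0.13, 0, 0],
    [40, 1, 0.13, 0, 0]
  ]
}}

```text
clock: 13.62
tcp_pos: [0.436, 0.0942, 0.061]
ee_rot: [-0.066, 0.998, -0.0, -0.003]
ft_force: [-28.7, -4.5, 46.0]
gripper_width: 0.576
```

The block drags with stick-slip and the downforce has grown to ~50 N. I'll ease the downforce so it slides rather than sticks.

>>> {"method": "step_arm", "body": {
  "rows": [
    [40, 0, 0, 0.5, 0],
    [40, 0, 0, 1, 0],
    [40, 0, 0, 1.3, 0],
    [40, 0, 0, 1.3, 0],
    [40, 0, 0, 1.3, 0]
  ]
}}

```text
clock: 14.25
tcp_pos: [0.4398, 0.0946, 0.0615]
ee_rot: [-0.066, 0.998, 0.0, -0.0]
ft_force: [0.4, 0.2, -4.2]
gripper_width: 0.576
```

It's now hovering ~0.5 mm over the plate with no drag, which is ideal for feeling the fences.

>>> {"method": "step_arm", "body": {
  "rows": [
    [40, 0.5, 0.07, 0, 0],
    [40, 1, 0.13, 0, 0],
    [40, 1, 0.13, 0, 0]
  ]
}}

```text
clock: 14.62
tcp_pos: [0.4408, 0.0947, 0.0616]
ee_rot: [-0.066, 0.998, -0.0, 0.0]
ft_force: [-0.4, -0.2, -4.1]
gripper_width: 0.579
```

>>> {"method": "step_arm", "body": {
  "rows": [
    [40, 0.5, 0.07, 0, 0],
    [40, 1, 0.13, 0, 0],
    [40, 1, 0.13, 0, 0]
  ]
}}

```text
clock: 15.0
tcp_pos: [0.4416, 0.0948, 0.0616]
ee_rot: [-0.066, 0.998, 0.0, -0.0]
ft_force: [-0.0, -0.3, -4.1]
gripper_width: 0.576
```

>>> {"method": "step_arm", "body": {
  "rows": [
    [40, 0.5, 0.07, 0, 0],
    [40, 1, 0.13, 0, 0],
    [40, 1, 0.13, 0, 0]
  ]
}}

```text
clock: 15.38
tcp_pos: [0.4418, 0.0949, 0.0614]
ee_rot: [-0.066, 0.998, -0.0, -0.001]
ft_force: [-6.5, -0.5, -0.4]
gripper_width: 0.577
```

>>> {"method": "step_arm", "body": {
  "rows": [
    [40, 0.5, 0.07, 0, 0],
    [40, 1, 0.13, 0, 0],
    [40, 1, 0.13, 0, 0]
  ]
}}

```text
clock: 15.75
tcp_pos: [0.442, 0.0949, 0.0613]
ee_rot: [-0.066, 0.998, -0.0, -0.002]
ft_force: [-10.4, -1.1, 3.2]
gripper_width: 0.585
```

The far fence is found at TCP x≈0.4418 (no motion, force rising from hover). I'll ease off 1.5 mm and go along jig -y (0.131, -0.991).

>>> {"method": "step_arm", "body": {
  "rows": [
    [40, -1.5, -0.2, 0, 0],
    [40, -1.2, -2.2, 0, 0],
    [40, -0.9, -4.2, 0, 0],
    [40, -0.9, -4.2, 0, 0]
  ]
}}

```text
clock: 16.25
tcp_pos: [0.4423, 0.0908, 0.0614]
ee_rot: [-0.066, 0.998, 0.0, -0.001]
ft_force: [-5.8, 1.9, -3.3]
gripper_width: 0.579
```

>>> {"method": "step_arm", "body": {
  "rows": [
    [40, 0.07, -0.5, 0, 0],
    [40, 0.13, -1, 0, 0],
    [40, 0.13, -1, 0, 0]
  ]
}}

```text
clock: 16.62
tcp_pos: [0.4424, 0.0899, 0.0614]
ee_rot: [-0.066, 0.998, 0.0, -0.001]
ft_force: [-5.6, 2.7, -3.8]
gripper_width: 0.579
```

>>> {"method": "step_arm", "body": {
  "rows": [
    [40, 0.07, -0.5, 0, 0],
    [40, 0.13, -1, 0, 0],
    [40, 0.13, -1, 0, 0]
  ]
}}

```text
clock: 17.0
tcp_pos: [0.4426, 0.0889, 0.0614]
ee_rot: [-0.066, 0.998, 0.0, -0.0]
ft_force: [-5.4, 2.4, -3.9]
gripper_width: 0.581
```

>>> {"method": "step_arm", "body": {
  "rows": [
    [40, 0.07, -0.5, 0, 0],
    [40, 0.13, -1, 0, 0],
    [40, 0.13, -1, 0, 0]
  ]
}}

```text
clock: 17.38
tcp_pos: [0.4426, 0.0886, 0.0614]
ee_rot: [-0.066, 0.998, 0.001, -0.0]
ft_force: [-6.5, 8.1, -2.7]
gripper_width: 0.577
```

>>> {"method": "step_arm", "body": {
  "rows": [
    [40, 0.07, -0.5, 0, 0],
    [40, 0.13, -1, 0, 0],
    [40, 0.13, -1, 0, 0]
  ]
}}

```text
clock: 17.75
tcp_pos: [0.4426, 0.0884, 0.0615]
ee_rot: [-0.066, 0.998, 0.002, -0.0]
ft_force: [-7.7, 15.6, -0.9]
gripper_width: 0.577
```

>>> {"method": "step_arm", "body": {
  "rows": [
    [40, 0.07, -0.5, 0, 0],
    [40, 0.13, -1, 0, 0],
    [40, 0.13, -1, 0, 0]
  ]
}}

```text
clock: 18.12
tcp_pos: [0.4426, 0.0883, 0.0616]
ee_rot: [-0.067, 0.998, 0.004, -0.0]
ft_force: [-7.0, 22.6, 1.9]
gripper_width: 0.575
```

Both fences are found: right-fence contact at y≈0.0885, with the force rising while the position holds. I'll ease off slightly to reduce tilt, then press down onto the plate while keeping contact on both.

>>> {"method": "step_arm", "body": {
  "rows": [
    [40, -0.1, 1, 0, 0],
    [40, -0.2, 1.5, 0, 0],
    [40, -0.2, 1.5, -0.5, 0],
    [40, -0.2, 1.5, -0.9, 0],
    [40, -0.2, 1.5, -0.9, 0]
  ]
}}

```text
clock: 18.75
tcp_pos: [0.4426, 0.0885, 0.0611]
ee_rot: [-0.066, 0.998, 0.002, -0.0]
ft_force: [-10.3, 10.7, 13.5]
gripper_width: 0.576
```

>>> {"method": "step_arm", "body": {
  "rows": [
    [40, 0.9, -0.4, 0, 0],
    [40, 1.8, -0.8, 0, 0],
    [40, 1.8, -0.8, 0, 0],
    [40, 1.8, -0.8, 0, 0]
  ]
}}

```text
clock: 19.25
tcp_pos: [0.4428, 0.0884, 0.0611]
ee_rot: [-0.066, 0.998, 0.003, -0.002]
ft_force: [-20.4, 17.7, 26.0]
gripper_width: 0.577
```

```bash
python3 - <<'E'
from h import *
s=ctrl.sense(); print(s['clock'],s['tcp_pos'],s['ft_force'],s['moment'],R.from_quat(s['ee_rot']).as_matrix().round(4))
a=ctrl.grab_frame('wrist');cv2.imwrite('pics/w_end.png',a)
b=ctrl.grab_frame('side')[150:250,250:350]
cv2.imwrite('pics/end.png',cv2.resize(b,(600,600),interpolation=cv2.INTER_CUBIC))
E
```

```text
19.25 [0.44275672 0.08843798 0.06111902] [-20.41795846  17.74150311  25.98511611] [ 3.78149501  4.036612   -0.18317327] [[-0.9912 -0.1326 -0.0034]
 [-0.1326  0.9912  0.0052]
 [ 0.0026  0.0056 -1.    ]]
```

View pics/end.png

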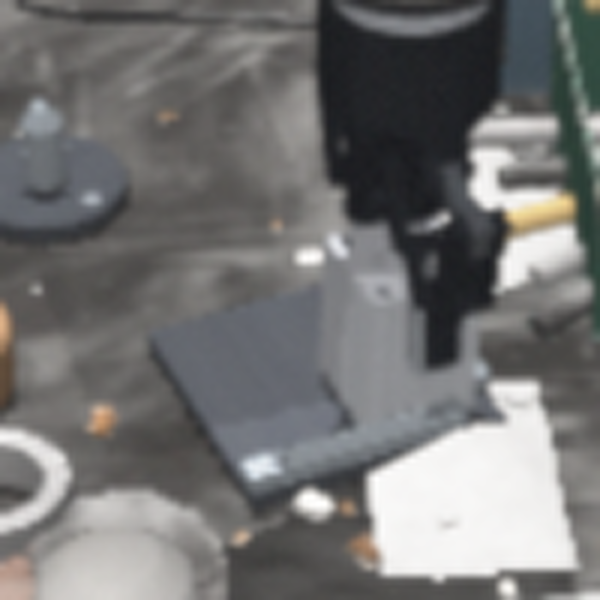

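View pics/w_end.png

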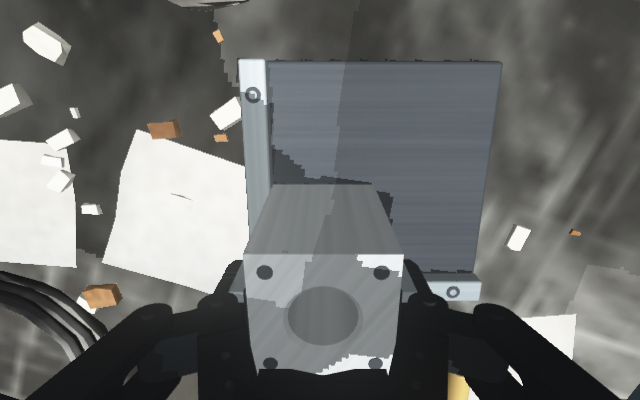

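The side view shows the block in the corner. In the wrist view its lower near edge moved from row 190 to 184 and the top edge from 252 to 254, so it may have pitched slightly in the grip. I'll quantify that.

```bash
python3 - <<'E'
from h import *
import pickle
def meas(name,s,ztop):
    im=cv2.imread(name);C=cam('wrist',s)
    g=cv2.cvtColor(im,cv2.COLOR_BGR2GRAY).astype(float)
    out=[]
    for lo,hi,cols in((240,265,(280,360)),(175,200,(285,300))):
        prof=g[lo:hi,cols[0]:cols[1]].mean(1);d=np.abs(np.diff(prof));i=d.argmax();dd=d[max(i-2,0):i+3];out.append(lo+max(i-2,0)+(dd*np.arange(len(dd))).sum()/dd.sum()+.5)
    T=onz(C,(323,out[0]),ztop)[0];B=onz(C,(323,out[1]),ztop-.07)[0]
    Rm=R.from_quat(s['ee_rot']).as_matrix(); x=Rm[:2,0]/np.linalg.norm(Rm[:2,0])
    print(name,out,'top,bottom near edge along -x',(T[:2]-s['tcp_pos'][:2])@x*1e3,(B[:2]-s['tcp_pos'][:2])@x*1e3)
s=pickle.load(open('pics/jig.pkl','rb')); meas('pics/wrist_j.png',s,s['tcp_pos'][2]+.0192)
s=ctrl.sense(); meas('pics/w_end.png',s,.080)
cv2.imwrite('pics/cmp.png',np.hstack([cv2.resize(cv2.imread(n)[170:290,235:410],None,fx=2.25,fy=4,interpolation=cv2.INTER_CUBIC) for n in('pics/wrist_j.png','pics/w_end.png')]))
E
```

```text
pics/wrist_j.png [np.float64(251.37707281903388), np.float64(189.47222222222223)] top,bottom near edge along -x 27.099343075472486 27.175751791983537
pics/w_end.png [np.float64(253.74448419797258), np.float64(183.8042912873862)] top,bottom near edge along -x 26.03836287813107 30.153844548909856
```

View pics/cmp.png

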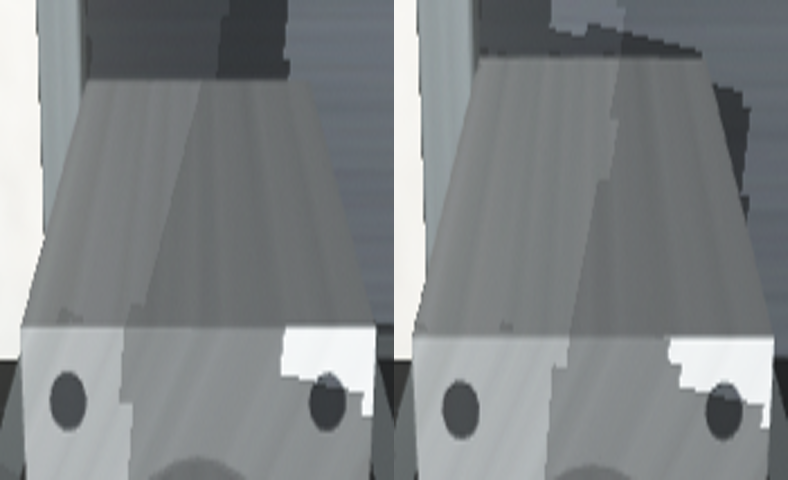

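The block has pitched ~3.3° in the grip, with its top leaning towards the far fence. That came from the early stick-slip drag, so it isn't square. I'll back off a couple of mm, set it on the plate, let go so it sits flat, and regrip slightly lower (less lever).

>>> {"method": "step_arm", "body": {
  "rows": [
    [40, -2, 1.5, 0.5, 0],
    [40, -4, 2.5, 1.5, 0],
    [40, -6.5, 3.2, 2, 0],
    [40, -6.5, 3.2, 1, 0],
    [40, -6.5, 3.2, 0.5, 0],
    [40, -6.5, 3.2, 0.5, 0]
  ]
}}

```text
clock: 20.1
tcp_pos: [0.4387, 0.0897, 0.0612]
ee_rot: [-0.066, 0.998, -0.0, 0.0]
ft_force: [-0.0, -0.9, -2.4]
gripper_width: 0.578
```

>>> {"method": "step_arm", "body": {
  "rows": [
    [40, 0, 0, -0.6, 0],
    [40, 0, 0, -0.6, 0],
    [62, 0, 0, -0.6, 0],
    [62, 0, 0, -0.6, 0],
    [62, 0, 0, -0.6, 0],
    [62, 0, 0, -0.6, 0]
  ]
}}

```text
clock: 20.85
tcp_pos: [0.4385, 0.0898, 0.0606]
ee_rot: [-0.066, 0.998, 0.0, 0.0]
ft_force: [0.4, -0.2, 0.4]
gripper_width: 0.728
```

```bash
python3 - <<'E'
from h import *
import pickle
s=ctrl.sense(); print(s['clock'],s['tcp_pos'],s['ft_force'],s['gripper_width']); pickle.dump(s,open('pics/rel.pkl','wb'))
im=ctrl.grab_frame('wrist');cv2.imwrite('pics/w_rel.png',im)
E
```

```text
20.85 [0.43853799 0.08978978 0.06056733] [ 0.37391758 -0.19352412  0.38309772] 0.72785554641275
```

View pics/w_rel.png

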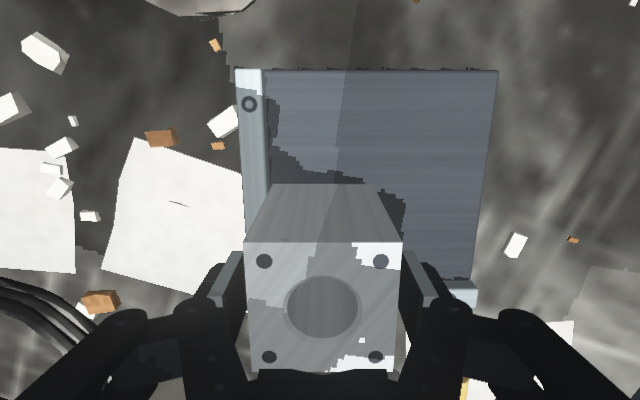

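```bash
cat > m.py <<'E'
from h import *
import pickle,sys
def edge(g,lo,hi,c0,c1):
    prof=g[lo:hi,c0:c1].mean(1);d=np.abs(np.diff(prof));i=d.argmax();a=max(i-2,0);dd=d[a:i+3];return lo+a+(dd*np.arange(len(dd))).sum()/dd.sum()+.5
def meas(name,s,t0,b0):
    g=cv2.cvtColor(cv2.imread(name),cv2.COLOR_BGR2GRAY).astype(float);C=cam('wrist',s)
    t=edge(g,t0-10,t0+10,290,330);b=edge(g,b0-10,b0+10,285,300)
    T=onz(C,(323,t),.08)[0];B=onz(C,(323,b),.01)[0]
    x=R.from_quat(s['ee_rot']).as_matrix()[:2,0]
    print(name,t,b,'top/bottom near edge rel TCP along tool x',(T[:2]-s['tcp_pos'][:2])@x*1e3,(B[:2]-s['tcp_pos'][:2])@x*1e3)
E
python3 - <<'E'
from m import *
s=pickle.load(open('pics/rel.pkl','rb'));meas('pics/w_rel.png',s,242,184);C=cam('wrist',s)
h=onz(C,[(264,261),(381,261),(376,357),(269,357)],.08);d=np.roll(h,-1,0)-h;print(h.mean(0),[np.degrees(np.arctan2(v[1],v[0]))%90 for v in d])
im=cv2.imread('pics/w_rel.png');cv2.imwrite('pics/relz.png',cv2.resize(im[60:195,225:300],None,fx=4.4,fy=4.4,interpolation=cv2.INTER_CUBIC))
E
```

```text
pics/w_rel.png 242.04618473895582 183.23936899862827 top/bottom near edge rel TCP along tool x 30.40957619122306 30.486735399007
[0.43319757 0.08960425 0.08      ] [np.float64(7.610126279487815), np.float64(7.7367932950183915), np.float64(7.607342909533742), np.float64(7.504606673998467)]
```

View pics/relz.png

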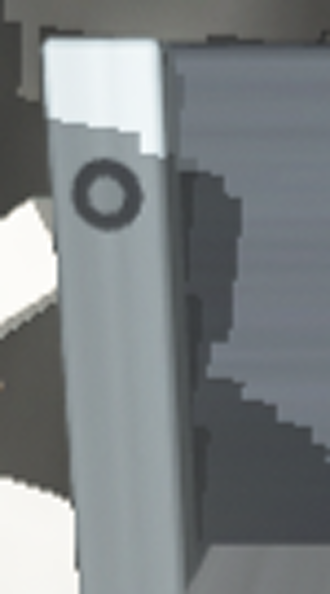

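The block sits flat again (near-edge offset 30.4 top, 30.5 bottom) and its yaw is right. I'll recentre by -3.2 mm along jig x, go 6 mm lower, and regrip.

>>> {"method": "step_arm", "body": {
  "rows": [
    [62, -1.6, -0.2, -2, 0],
    [62, -3.2, -0.4, -5.5, 0],
    [62, -3.2, -0.4, -5.5, 0],
    [40, -3.2, -0.4, -5.5, 0],
    [40, -3.2, -0.4, -5.5, 0],
    [40, -3.2, -0.4, -5.5, 0],
    [40, -3.2, -0.4, -5.5, 0],
    [40, -3.2, -0.4, -5.5, 0]
  ]
}}

```text
clock: 21.9
tcp_pos: [0.4353, 0.0893, 0.0552]
ee_rot: [-0.066, 0.998, -0.0, 0.0]
ft_force: [-2.5, -2.3, 5.3]
gripper_width: 0.581
```

>>> {"method": "step_arm", "body": {
  "rows": [
    [40, 0, 0, 0.5, 0],
    [40, 0, 0, 1.1, 0],
    [40, 0, 0, 1.1, 0],
    [40, 0, 0, 1.1, 0]
  ]
}}

```text
clock: 22.4
tcp_pos: [0.4353, 0.0894, 0.0561]
ee_rot: [-0.066, 0.998, 0.0, -0.0]
ft_force: [0.5, -0.0, -4.2]
gripper_width: 0.577
```

It's hovering just clear of the plate. I'll feel for the far fence gently.

>>> {"method": "step_arm", "body": {
  "rows": [
    [40, 2, 0.26, 0, 0],
    [40, 3.5, 0.46, 0, 0],
    [40, 4, 0.53, 0, 0],
    [40, 4, 0.53, 0, 0]
  ]
}}

```text
clock: 22.9
tcp_pos: [0.4392, 0.0899, 0.0561]
ee_rot: [-0.066, 0.998, -0.0, -0.0]
ft_force: [-0.2, -0.8, -4.2]
gripper_width: 0.582
```

>>> {"method": "step_arm", "body": {
  "rows": [
    [40, 0.5, 0.07, 0, 0],
    [40, 0.5, 0.07, 0, 0]
  ]
}}

```text
clock: 23.15
tcp_pos: [0.4393, 0.0899, 0.0561]
ee_rot: [-0.066, 0.998, -0.0, -0.0]
ft_force: [-6.0, -1.2, -1.7]
gripper_width: 0.576
```

>>> {"method": "step_arm", "body": {
  "rows": [
    [40, 0.5, 0.07, 0, 0],
    [40, 0.5, 0.07, 0, 0]
  ]
}}

```text
clock: 23.4
tcp_pos: [0.4393, 0.09, 0.056]
ee_rot: [-0.066, 0.998, -0.0, -0.001]
ft_force: [-7.1, -2.8, 0.7]
gripper_width: 0.584
```

Far fence contact is at x≈0.4393. I'll ease off and feel for the right fence.

>>> {"method": "step_arm", "body": {
  "rows": [
    [40, -0.7, -0.1, 0, 0],
    [40, -0.65, -0.5, 0, 0],
    [40, -0.65, -0.5, 0, 0]
  ]
}}

```text
clock: 23.78
tcp_pos: [0.4393, 0.0897, 0.056]
ee_rot: [-0.066, 0.998, 0.0, -0.0]
ft_force: [-5.5, 1.9, -4.9]
gripper_width: 0.577
```

>>> {"method": "step_arm", "body": {
  "rows": [
    [40, 0.07, -0.5, 0, 0],
    [40, 0.07, -0.5, 0, 0]
  ]
}}

```text
clock: 24.02
tcp_pos: [0.4394, 0.0893, 0.0561]
ee_rot: [-0.066, 0.998, 0.0, -0.0]
ft_force: [-4.5, 1.8, -3.2]
gripper_width: 0.577
```

>>> {"method": "step_arm", "body": {
  "rows": [
    [40, 0.07, -0.5, 0, 0],
    [40, 0.07, -0.5, 0, 0]
  ]
}}

```text
clock: 24.28
tcp_pos: [0.4394, 0.0888, 0.0561]
ee_rot: [-0.066, 0.998, 0.0, -0.0]
ft_force: [-5.0, 2.4, -3.9]
gripper_width: 0.58
```

>>> {"method": "step_arm", "body": {
  "rows": [
    [40, 0.07, -0.5, 0, 0],
    [40, 0.07, -0.5, 0, 0]
  ]
}}

```text
clock: 24.52
tcp_pos: [0.4395, 0.0884, 0.0561]
ee_rot: [-0.066, 0.998, 0.0, -0.0]
ft_force: [-4.9, 3.3, -4.0]
gripper_width: 0.574
```

>>> {"method": "step_arm", "body": {
  "rows": [
    [40, 0.07, -0.5, 0, 0],
    [40, 0.07, -0.5, 0, 0]
  ]
}}

```text
clock: 24.78
tcp_pos: [0.4395, 0.0883, 0.0561]
ee_rot: [-0.066, 0.998, 0.001, -0.0]
ft_force: [-5.2, 7.9, -3.3]
gripper_width: 0.579
```

>>> {"method": "step_arm", "body": {
  "rows": [
    [40, 0.07, -0.5, 0, 0],
    [40, 0.07, -0.5, 0, 0]
  ]
}}

```text
clock: 25.02
tcp_pos: [0.4395, 0.0882, 0.0561]
ee_rot: [-0.066, 0.998, 0.002, -0.0]
ft_force: [-5.9, 10.2, -1.9]
gripper_width: 0.578
```

Both fences are touched from the drag-free hover. I'll lower onto the plate while keeping the contacts.

>>> {"method": "step_arm", "body": {
  "rows": [
    [40, 0, 0, -0.6, 0],
    [40, 0, 0, -1.2, 0],
    [40, 0, 0, -1.7, 0],
    [40, 0, 0, -1.7, 0]
  ]
}}

```text
clock: 25.52
tcp_pos: [0.4395, 0.0882, 0.0552]
ee_rot: [-0.066, 0.998, 0.002, -0.0]
ft_force: [-13.5, 10.8, 18.8]
gripper_width: 0.58
```

>>> {"method": "step_arm", "body": {
  "rows": [
    [40, 0.5, -0.2, 0, 0],
    [40, 1.0, -0.4, -0.1, 0],
    [40, 1.0, -0.4, -0.1, 0]
  ]
}}

```text
clock: 25.9
tcp_pos: [0.4396, 0.0881, 0.0552]
ee_rot: [-0.066, 0.998, 0.002, -0.001]
ft_force: [-18.9, 14.6, 30.5]
gripper_width: 0.58
```

```bash
python3 - <<'E'
from m import *
s=ctrl.sense(); print(s['clock'],s['tcp_pos'],s['ft_force'],s['ee_rot']); pickle.dump(s,open('pics/e2.pkl','wb'))
im=ctrl.grab_frame('wrist');cv2.imwrite('pics/w_e2.png',im)
cv2.imwrite('pics/s_e2.png',ctrl.grab_frame('side'))
E
```

```text
25.9 [0.43957719 0.0881484  0.05521404] [-18.91110954  14.62711245  30.50648922] [-6.63372668e-02  9.97794981e-01  2.01873139e-03 -6.84372952e-04]
```

View pics/w_e2.png

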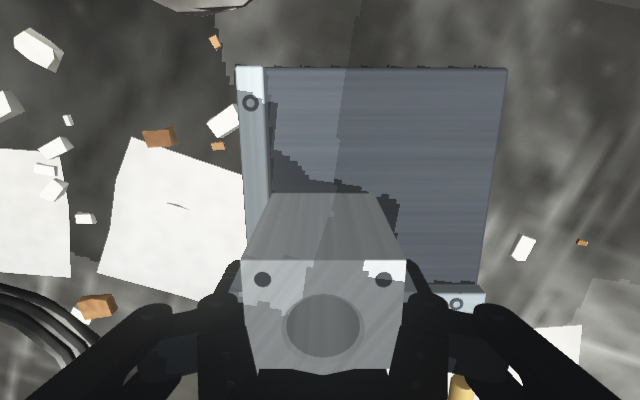

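```bash
python3 - <<'E'
from m import *
s=pickle.load(open('pics/e2.pkl','rb'));meas('pics/w_e2.png',s,260,193);C=cam('wrist',s)
k=onz(C,[(263,279),(384,279)],.08);print('yaw',np.degrees(np.arctan2(k[1,1]-k[0,1],k[1,0]-k[0,0]))-90)
im=cv2.imread('pics/w_e2.png')
cv2.imwrite('pics/e2z.png',np.hstack([cv2.resize(im[165:315,225:300],None,fx=4,fy=4,interpolation=cv2.INTER_CUBIC),cv2.resize(im[165:315,380:500],None,fx=4,fy=4,interpolation=cv2.INTER_CUBIC)]))
# side check: block near vertical edges
b=cv2.imread('pics/s_e2.png')[150:250,250:350]; cv2.imwrite('pics/e2s.png',cv2.resize(b,(600,600),interpolation=cv2.INTER_CUBIC))
# expected bottom near edge vs seat: plate near edge -> block near edge distance should be 108-50=58
ne=onz(C,[(330,69.3)],.01)[0];bn=onz(C,(323,193),.01)[0];x=np.array([np.cos(np.radians(7.6)),np.sin(np.radians(7.6))]);print('plate edge to block near face',(bn-ne)[:2]@x*1e3)
E
```

```text
pics/w_e2.png 259.6995895330939 192.49719101123594 top/bottom near edge rel TCP along tool x 27.0437094652766 27.287623880466427
yaw 7.521483564038917
plate edge to block near face 57.00641528862268
```

View pics/e2z.png

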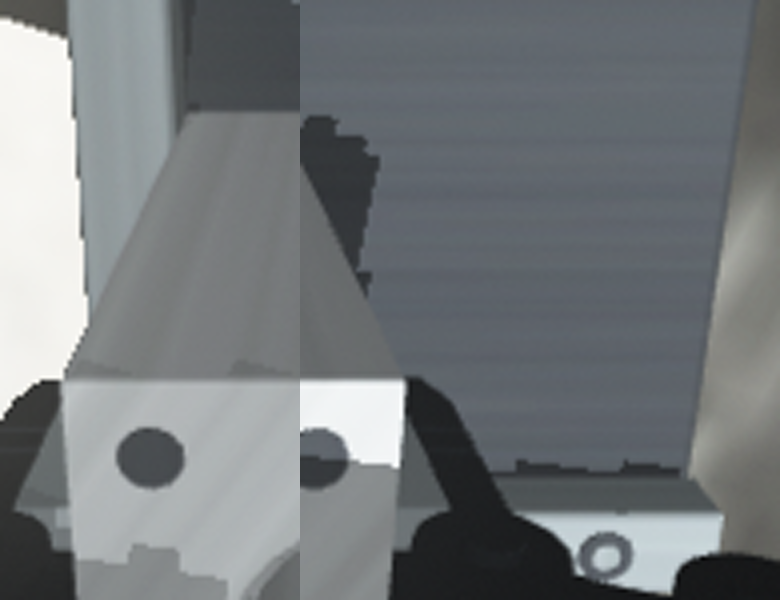

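View pics/e2s.png

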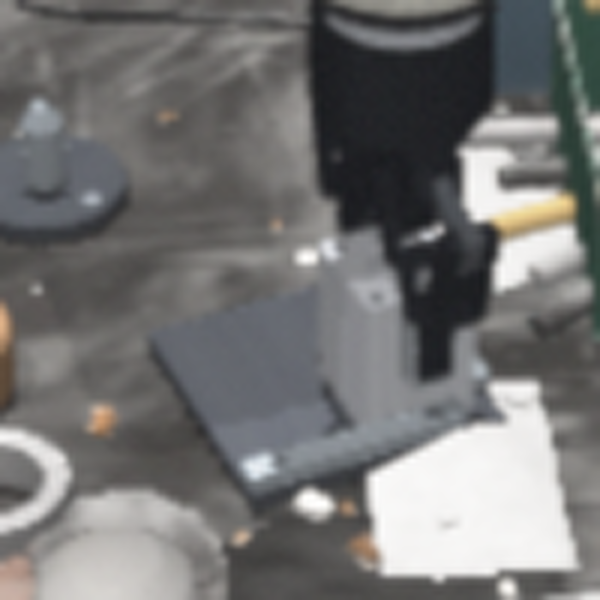

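The block is upright (near face offset 27.0 top, 27.3 bottom) with yaw 7.5°, against the jig's 7.5–7.6°. I'll reduce the downforce a little so the sideways push is carried by the fences rather than plate drag.

>>> {"method": "step_arm", "body": {
  "rows": [
    [40, 0, 0, 0.3, 0],
    [40, 0, 0, 0.6, 0],
    [40, 0, 0, 0.6, 0],
    [40, 0, 0, 0.6, 0]
  ]
}}

```text
clock: 26.5
tcp_pos: [0.4396, 0.0882, 0.0553]
ee_rot: [-0.066, 0.998, 0.002, -0.001]
ft_force: [-13.9, 14.2, 15.5]
gripper_width: 0.581
```

```bash
python3 - <<'E'
from m import *
s=ctrl.sense(); print(s['clock'],s['tcp_pos'],s['ft_force'],s['ee_rot'])
im=ctrl.grab_frame('wrist');cv2.imwrite('pics/w_e3.png',im); meas('pics/w_e3.png',s,260,193)
E
```

```text
26.5 [0.43959131 0.08815442 0.0552667 ] [-13.89472003  14.15980436  15.46056695] [-6.63656421e-02  9.97792897e-01  2.04155252e-03 -8.76657718e-04]
pics/w_e3.png 259.70741121976323 192.4985935302391 top/bottom near edge rel TCP along tool x 26.999340668411435 27.285477745050198
```

>>> {"method": "step_arm", "body": {
  "rows": [
    [40, 0.4, 0.05, 0.1, 0],
    [40, 0.7, 0.09, 0.15, 0],
    [40, 0.7, 0.09, 0.15, 0],
    [40, 0.7, 0.09, 0.15, 0],
    [40, 0.7, 0.09, 0.15, 0]
  ]
}}

```text
clock: 27.18
tcp_pos: [0.4396, 0.0882, 0.0553]
ee_rot: [-0.066, 0.998, 0.002, -0.001]
ft_force: [-17.5, 12.8, 15.7]
gripper_width: 0.575
```

```bash
python3 - <<'E'
from m import *
s=ctrl.sense(); print(s['clock'],s['tcp_pos'],s['ft_force'],s['gripper_width'])
im=ctrl.grab_frame('wrist');cv2.imwrite('pics/w_e4.png',im); meas('pics/w_e4.png',s,260,193)
E
```

```text
27.175 [0.43960837 0.0881706  0.05526337] [-17.47067999  12.77495846  15.65232714] 0.5748495916111489
pics/w_e4.png 259.65157680569683 192.51 top/bottom near edge rel TCP along tool x 26.972284246597308 27.326516463493018
```

Stable: ~16 N on each fence direction with ~20 N down, the position isn't moving and the block is upright. I'm handing it in.

```bash
python3 -c "
from rig import ctrl
print(ctrl.close_job())"
```

```text
the job is handed in; nothing more can be done
None
```

I slid the wide-bored block down over the gauge pin onto its foot, then lifted it off and pressed it into the corner of the jig. I handed the job in at about 27 s, with the block still gripped and pressed there. The hand-in reports no verdict.

**Pin test:** the block went down with no noticeable side force. It stopped hard at exactly 10 mm above its table height, which is the foot's upper face.

**Problem on the jig:** dragging the block towards the far fence under too much downforce (up to about 54 N at the wrist) tipped it about 3° in the grip. I backed off, set it on the plate and let go so it sat flat. I then regripped it 6 mm lower, above mid-height.

**Pressing home:** with the block just clear of the plate, so that plate drag could not mislead, I felt for the far fence and then the right one. At each, the force rose while the position held. I then lowered it onto the plate and pressed.

**Last checks:**
- **Push:** about 16 N towards the far fence and 15 N towards the right fence, with about 20 N down and no movement.
- **Squareness:** the block is upright within about 0.3°. Its yaw measured 7.5°, matching the jig's 7.5–7.6°.
- **Disagreement:** the camera put the block about 1 mm short of the far fence in one reading and about 1 mm past its seat in another. Both are within camera error, so I relied on the contact forces.

The arm never touched the narrow block, the jar or anything else. I did not measure their positions again at the end.

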